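# Park the filter caddy against its buffer

## Robot

A 7-joint arm with a two-finger parallel gripper is mounted at the origin on the work surface. World frame = base frame: x ahead of the robot, y to its left, z up, the work surface at z = 0. Lengths are in m, angles in rad, forces in N, time in s.
With the tool pointing down it reaches from about 0.425 to 0.925 m from the base axis. Payload 6.8 kg.
Tool frame: the origin (TCP) lies at the very end of the fingers, on their centre line; the grasp point (between the pads) lies grasp_offset behind it (grasp_offset is the distance from the TCP to the grasp point, in m); z points along the fingers, y is the direction in which the jaws open and shut (so a half turn about z gives the same grasp; the last joint's range is limited). The gripper opens to 85 mm and grips with 20 to 120 N. Pads are 22 mm wide; open, the fingers measure 114 mm over their backs; the gripper's body (76 mm by 85 mm) begins 54 mm behind the grasp point. The pads swing forward as they close: fully open they stand 13 mm farther back than shut.
Start: joints at [1.075, 0.477, 0.022, 1.555, -0.011, 1.109, -0.083], TCP at [0.255, -0.625, 0.231] pointing down, gripper open.
Joint ranges: [-2.96, 2.96], [-0.34, 2.1], [-1.41, 1.46], [0.24, 2.44], [-1.37, 4.51], [0.17, 1.92], [-2.96, 2.96]. Speed limits (rad/s): [2.39, 2.39, 3.14, 3.14, 3.14, 3.14, 3.14].

## Interface

Orientations are given as a unit quaternion [w, x, y, z].
In Python, from station import * gives the robot as it stands.
- The arm moves only by the shell command python3 -m handwheel 'ROWS' [FORCE]. ROWS is JSON, one flat list of numbers, 7 for each row, row after row: the shift along the world's x, y, z in cm, then the turn, a rotation vector about the world's x, y, z in degrees, then the opening, from 0 (shut) to 1 (fully open). In form: [tx, ty, tz, ax, ay, az, fingers, tx, ty, tz, ax, ay, az, fingers, ...]. A call has 1 to 8 rows; each row is the pose to reach, as a shift and turn from the pose measured when the call began; what a row does not reach only later rows make up. A row lasts 1/12 s, in which the tool goes at most 41.7 mm and 7.16 degrees, less where a joint would pass 70% of its speed; a pose out of reach is approached as far as the arm can. A call with a gripper value outside its range is refused whole. The fingers move at their own pace and stop on an object; FORCE is the grip in N (left out, the last holds). Time passes only in rows, so rows that repeat a pose let the fingers close. It gives the time, the measured TCP pose, the force and the opening at its end, in the units of the state.
- get_obs(): the state, without advancing time (a new reading comes with each control period).
- read_camera(name): name is "scene" or "top" or "wrist"; returns the picture (384x512x3 uint8, red, green, blue); there is no depth.
- camera_info(name): a dict with "fx", "fy", "cx", "cy" (pixels), "R" (3x3) and "t" (3): a world point X has camera coordinates R X + t; the wrist camera has in their place "mount" (4x4, takes a point from camera to tool coordinates, whose origin is the TCP and whose axes are the flange's). Camera axes: x right, y down, z forward; pixel columns grow to the right and rows downward; lengths in m; the calibration is good to about 2 mm. A picture is of the moment at which its call begins: read the wrist's pose just before it. camera_info takes no time and is no camera call.
- hand_in(): hands the job in, once; it reports no verdict.
The state is a dict: "t": time; "q": joint angles; "joint_vel": joint speeds; "joint_torque": joint torques, N m; "eef_pos": TCP position; "tool_rot": TCP orientation; "contact_force": force on the tool from outside, world axes, zero at the start; "torque": the same for the moment, N m; "gripper_width": opening from 0.0 (shut) to 1.0 (fully open).
Only numpy, scipy, OpenCV 4.12 (cv2) and the standard library are available. Lean on these libraries where they do the work, as an engineer would, in place of code of your own. Each camera call takes 0.05 s, during which the arm holds its last target. There are 200 camera calls.

## Task

Take the little wheeled filter caddy by its handle bar and push it forwards until both front castors trail straight, then steer it into the taped bay and hold it gently but firmly against the red sprung buffer for about a second, square and in the middle of the bay. Let go and leave it standing there with its castors straight; keep all its wheels on the worktop, never ram the buffer, and leave the green pot, the filter case and the lens pen alone.

Things in the scene. Friction and masses are not known exactly. Their poses are not given: they have to be found in the camera images.
- caddy_handle (a point): Middle of the caddy's straight level steel handle bar: 12 mm thick, 100 mm long along the caddy's y, 124 mm above the worktop, 49 mm clear of the tray in front of it. Axes are the caddy's: x = forward, the way it is pushed; y = its left; z = up. The caddy is a white three-tier tray (150 x 110 mm, top 106 mm high), about 0.8 kg, varying; its caps, rings and filters are fast in it.
- caddy_axle (a point): Mid-point between the two fixed rear wheels (26 mm diameter), 13 mm above the worktop, 70 mm ahead of the handle bar; axes as the handle's. These wheels do not roll sideways, so the caddy steers like a cart about this point. The two front castors pivot 115 mm ahead of it, with 12 mm trail. Rolling drag about 1 N.
- caddy_nose (a point): Middle of the front face of the black rubber bumper on the caddy's front (100 mm wide, 20 mm high, centre 88 mm above the worktop), 216 mm ahead of the handle bar. Axes as the handle's.
- castor_left (a joint): Swivel angle of the left front castor about the vertical, rad: 0 = trailing straight for forward travel, counterclockwise from above positive. Starts turned well away. It swings round by itself within about 50 mm of straight forward pushing; straight means within about 0.25 rad.
- castor_right (a joint): The same for the right front castor.
- bay: Parking bay fixed to the worktop: two yellow tape lines 150 mm apart, 200 mm long, and a yellow cross line at their far end. Origin on the worktop at the middle of the cross line; x points the way the caddy drives in, y to the left, z up. Parked means the nose within 12 mm of the bay's middle line, square within 6 degrees, castors straight within 0.35 rad.
- bay_buffer (a point): Point over the cross line, 88 mm up, axes as the bay's. The red sprung pad (70 x 36 mm) is centred here, but its face may hang up to 22 mm before or beyond it along x: set by hand, not reported; find it by touch. Spring: 2 N per mm. Press with at least 4 N for half a second, never over 14 N (about 8 N is right); ease off before letting go, or the spring kicks the caddy back.
- pot: Green ceramic pot with closed lid, 72 mm diameter, 79 mm high, origin under its centre. A bystander.
- filter_case: Flat round black filter case, 68 mm diameter, 19 mm high, origin under its centre. A bystander.
- lens_pen: Black lens pen lying on the worktop, 110 mm long along its x, 13 mm thick, origin under its centre. A bystander.
Mind the look-alikes: they are no part of the job. What is shaped like the part that bears caddy_handle but orange or purple is not meant.

How it is judged:
By the outcome, as a careful person would: the job done as asked, in the order asked, and still so for the second after the job is handed in, with the robot touching nothing.
It also fails if it takes over 72 s, if anything falls off the work surface, if the arm or the gripper's body presses on something with over 40 N, if the wrist force passes 120 N, or if a joint passes its speed limit or range.

## Working session

There is one attempt and no reset: what is moved stays moved. The work goes in short steps, Python scripts to look and compute and a shell command to move; the robot and the scene stay as the last step left them, time stands still between calls to the robot, and variables do not carry over. Pictures are saved under pics/ and viewed, on a budget of 10 in all, crops included, one or two more only if the job needs it, and the job is handed in when it is done.

```bash
ls; mkdir -p pics; python3 - <<'E'
from station import *
import cv2,numpy as np
o=get_obs(); print({k:(np.round(v,3).tolist() if not np.isscalar(v) else v) for k,v in o.items()})
for n in("scene","top"):
    im=read_camera(n); cv2.imwrite(f"pics/{n}0.png",im[:,:,::-1]); i=camera_info(n)
    print(n,i)
print(camera_info("wrist"))
a=cv2.imread("pics/scene0.png");b=cv2.imread("pics/top0.png")
E
```

```text
pics
{'t': 0.0, 'q': [1.075, 0.478, 0.022, 1.556, -0.011, 1.109, -0.083], 'joint_vel': [-0.001, 0.001, -0.0, -0.002, -0.002, 0.001, -0.001], 'joint_torque': [-0.0, -59.645, 1.608, -28.119, 0.012, 0.009, 0.0], 'eef_pos': [0.255, -0.624, 0.23], 'tool_rot': [-0.001, 0.981, 0.193, -0.0], 'contact_force': [-0.36, -0.115, 0.063], 'torque': [-0.057, 0.01, -0.027], 'gripper_width': 1.0003595911709293}
scene {'fx': 346.84726324646954, 'fy': 346.84726324646954, 'cx': 251.457655184071, 'cy': 183.28619873230465, 'R': array([[ 0.4662561 ,  0.88463915,  0.00433774],
       [ 0.51803172, -0.26905145, -0.81194486],
       [-0.71711114,  0.38082133, -0.58371802]]), 't': array([-0.21517416, -0.2038391 ,  1.29945072])}
top {'fx': 396.24533053848654, 'fy': 396.24533053848654, 'cx': 254.5070041444493, 'cy': 190.69945996815053, 'R': array([[-0.02739923, -0.99901231, -0.03498126],
       [-0.98310583,  0.03326547, -0.17998979],
       [ 0.18097569,  0.0294587 , -0.98304628]]), 't': array([0.01557465, 0.55964534, 0.9168331 ])}
{'fx': 291.2977178017342, 'fy': 291.2977178017342, 'cx': 256.6839913730525, 'cy': 188.04478389864667, 'mount': array([[-3.83373710e-04, -9.57836470e-01, -2.87313677e-01,
         7.27317265e-02],
       [ 9.99998532e-01,  1.12584011e-04, -1.70966528e-03,
         1.77083766e-04],
       [ 1.66992669e-03, -2.87313911e-01,  9.57835021e-01,
        -1.42867646e-01],
       [ 0.00000000e+00,  0.00000000e+00,  0.00000000e+00,
         1.00000000e+00]])}
```

View pics/top0.png

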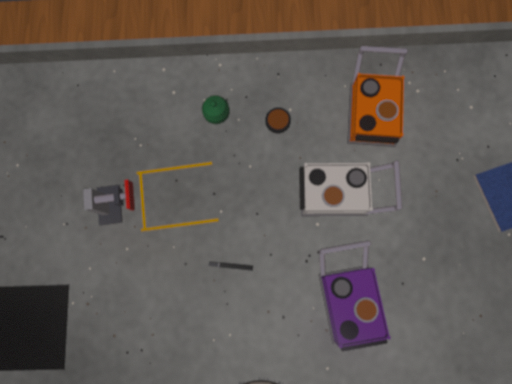

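View pics/scene0.png

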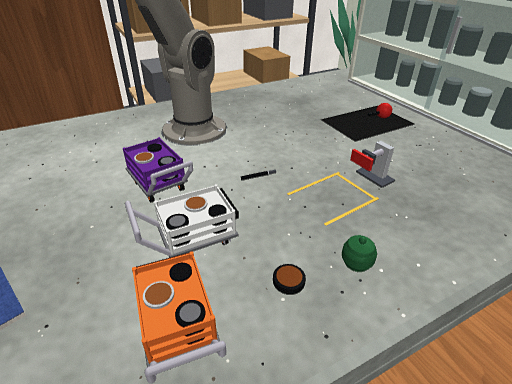

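The top view shows the white caddy with its tray at about (337,188) and its bar on the right at about (398,187). It faces image-left, which is world +y. The bay opens to the right, with its cross line running (139,173)–(144,229), and the red pad is at (128,194). Orange and purple caddies are the look-alikes. Next I'll measure.

```bash
cat > h.py <<'E'
from station import *
import cv2,numpy as np
np.set_printoptions(precision=4,suppress=True)
def ray(n,uv,z):
    i=camera_info(n); d=i["R"].T@np.array([(uv[0]-i["cx"])/i["fx"],(uv[1]-i["cy"])/i["fy"],1]); c=-i["R"].T@i["t"]
    return (c+d*(z-c[2])/d[2])
def lines(im):
    """yellow tape: side lines + cross line fits (px)"""
    h=cv2.cvtColor(im,cv2.COLOR_RGB2HSV)
    return cv2.inRange(h,(18,140,90),(32,255,255))
def bay():
    im=read_camera("top"); m=lines(im); v,u=np.nonzero(m); k=(u>130)&(u<225)&(v>155)&(v<240); 
    P=np.array([ray("top",(a,b),0)[:2] for a,b in zip(u[k],v[k])])
    box=cv2.minAreaRect((P*1000).astype(np.float32)); return box,cv2.boxPoints(box),im
E
python3 - <<'E'
from h import *
b,c,im=bay(); print(b);print(c)
h=cv2.cvtColor(im,cv2.COLOR_RGB2HSV)
# handle bar: column scan right of tray
cv2.imwrite("pics/crop.png",cv2.resize(im[150:225,290:410,::-1],None,fx=6,fy=6,interpolation=cv2.INTER_CUBIC))
red=cv2.inRange(h,(0,150,80),(8,255,255))|cv2.inRange(h,(172,150,80),(180,255,255))
v,u=np.nonzero(red); k=(u<160)&(u>100); print("red",u[k].min(),u[k].max(),v[k].min(),v[k].max(),ray("top",(u[k].mean(),v[k].mean()),.1))
w=cv2.inRange(h,(0,0,150),(180,60,255)); n,l,s,ce=cv2.connectedComponentsWithStats(w)
for i in range(1,n):
    if s[i,4]>300: print(s[i],cv2.minAreaRect(np.argwhere(l==i)[:,::-1].astype(np.float32)))
for p in[(215,110),(278,120),(231,265)]: print(p,ray("top",p,.03))
E
```

```text
((563.0570678710938, 202.20297241210938), (157.99993896484375, 196.35748291015625), 5.448836326599121)
[[475.0913 292.4365]
 [493.7368  96.9663]
 [651.0228 111.9695]
 [632.3773 307.4397]]
red 125 131 180 208 [0.5525 0.2945 0.1   ]
[ 306  166   63   44 1546] ((336.9999694824219, 187.49998474121094), (61.99999237060547, 42.99999237060547), 0.0)
(215, 110) [0.7807 0.0961 0.03  ]
(278, 120) [ 0.7467 -0.0665  0.03  ]
(231, 265) [0.383 0.061 0.03 ]
```

View pics/crop.png

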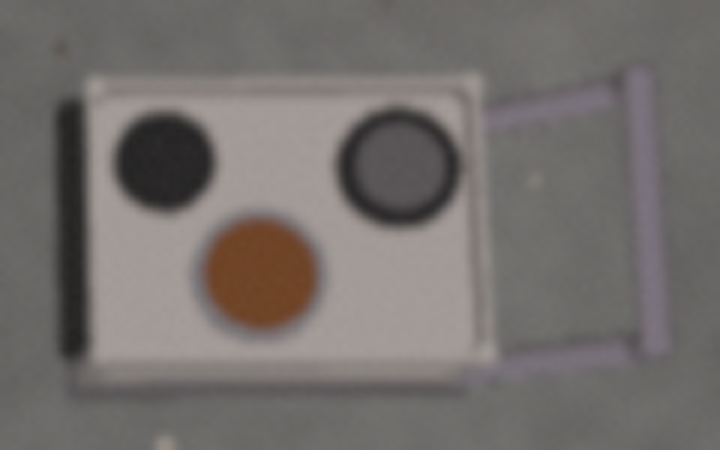

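The crop shows the bar from (396.3,161.7) to (399.2,209.2) and the bumper's front edge from (299.7,166.7) to (300.5,209.3), in full-image pixels.

```bash
python3 - <<'E'
from h import *
a,b=ray("top",(396.3,161.7),.13),ray("top",(399.2,209.2),.13); print(a,b,(a+b)/2,np.linalg.norm(a-b),"bar heading",np.degrees(np.arctan2(*(a-b)[[0,1]]*[1,-1]))+0, a-b)
c,d=ray("top",(299.7,166.7),.098),ray("top",(300.5,209.3),.098); print(c,d,(c+d)/2,np.linalg.norm(c-d))
n=(c+d)/2-(a+b)/2; print("len",np.linalg.norm(n[:2]),"heading",np.degrees(np.arctan2(n[1],n[0])))
o=get_obs(); print(o["eef_pos"],o["tool_rot"],o["t"])
from scipy.spatial.transform import Rotation as R
print(R.from_quat(o["tool_rot"],scalar_first=True).as_matrix())
E
```

```text
[ 0.6006 -0.3236  0.13  ] [ 0.4934 -0.3201  0.13  ] [ 0.547  -0.3218  0.13  ] 0.1073250333346121 bar heading 88.13478154077143 [ 0.1073 -0.0035  0.    ]
[ 0.6047 -0.1102  0.098 ] [ 0.5043 -0.1072  0.098 ] [ 0.5545 -0.1087  0.098 ] 0.1004188572774172
len 0.21324031641277003 heading 87.98571220221227
[ 0.2551 -0.6245  0.2305] [-0.0007  0.9813  0.1927 -0.0002] 0.15
[[ 0.9257  0.3781 -0.0006]
 [ 0.3781 -0.9257  0.0013]
 [-0.0001 -0.0014 -1.    ]]
```

```bash
python3 -m handwheel '[3.5,3.5,0,0,0,-4,0.6, 7,7,0,0,0,-8,0.6, 10.5,10.5,0,0,0,-12,0.6, 14,14,0,0,0,-16,0.6, 17.5,17.5,0,0,0,-20,0.6, 21,21,0,0,0,-24,0.6, 24,25,0,0,0,-24,0.6, 27,28,0,0,0,-24,0.6]' 20
python3 -m handwheel '[2.1,2.3,0,0,0,0,0.6, 2.1,2.3,0,0,0,0,0.6, 2.1,2.3,0,0,0,0,0.6]'
python3 - <<'E'
import station; print([k for k in dir(station) if k[0]!='_'], getattr(station,'grasp_offset',None))
from h import *
o=get_obs(); print(o["eef_pos"],o["tool_rot"],o["contact_force"],o["q"],o["t"])
im=read_camera("wrist"); cv2.imwrite("pics/w1.png",im[:,:,::-1])
E
```

```text
t: 0.82
eef_pos: [0.4881, -0.3837, 0.2304]
tool_rot: [-0.001, 1.0, -0.016, -0.0]
contact_force: [0.5, -1.0, -0.2]
gripper_width: 0.598
t: 1.07
eef_pos: [0.5109, -0.3579, 0.23]
tool_rot: [-0.001, 1.0, -0.013, -0.0]
contact_force: [-0.3, -0.4, 0.1]
gripper_width: 0.598
['PlanningError', 'camera_info', 'get_obs', 'grasp_offset', 'hand_in', 'read_camera'] 0.0187
[ 0.5109 -0.3579  0.23  ] [-0.0014  0.9999 -0.013  -0.0003] [-0.2841 -0.4309  0.1023] [ 0.515   0.3954 -0.0036  1.6839 -0.0008  1.0642 -1.0847] 1.0667
```

View pics/w1.png

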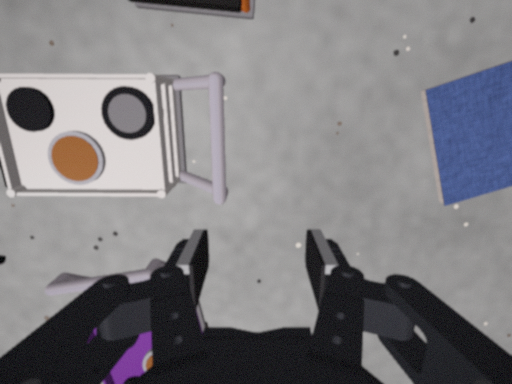

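The wrist view shows the white caddy's bar running from about (216,78) to (220,200), up and to the left of the open fingers. The bit of bar at lower left belongs to the purple caddy.

```bash
cat >> h.py <<'E'
from scipy.spatial.transform import Rotation as Ro
def wray(o,uv,z):
    i=camera_info("wrist"); M=i["mount"]; R=Ro.from_quat(o["tool_rot"],scalar_first=True).as_matrix()
    d=R@M[:3,:3]@np.array([(uv[0]-i["cx"])/i["fx"],(uv[1]-i["cy"])/i["fy"],1]); c=R@M[:3,3]+o["eef_pos"]
    return c+d*(z-c[2])/d[2]
E
python3 - <<'E'
from h import *
o=get_obs()
a,b=wray(o,(216,78),.126),wray(o,(220,200),.126); print(a,b,(a+b)/2,np.linalg.norm(a-b),np.degrees(np.arctan2((a-b)[1],(a-b)[0])))
c,d=wray(o,(150,74),.106),wray(o,(163,194),.106);print(c,d)
print(((a+b)/2-o["eef_pos"])*100)
E
```

```text
[ 0.5999 -0.3304  0.126 ] [ 0.4974 -0.3267  0.126 ] [ 0.5487 -0.3285  0.126 ] 0.10257415253337156 -2.0392924167762945
[ 0.6063 -0.2714  0.106 ] [ 0.4982 -0.2692  0.106 ]
[  3.9475   3.1669 -10.405 ]
```

```bash
python3 -m handwheel '[2,1.6,0,0,0,-0.5,0.6, 3.8,3.2,0,0,0,-0.5,0.6, 3.8,3.2,0,0,0,-0.5,0.6, 3.8,3.2,-4,0,0,-0.5,0.6, 3.8,3.2,-7,0,0,-0.5,0.6, 3.8,3.2,-10,0,0,-0.5,0.6, 3.8,3.2,-12.45,0,0,-0.5,0.6, 3.8,3.2,-12.45,0,0,-0.5,0.6]' 20
python3 - <<'E'
from h import *
o=get_obs(); print(o["eef_pos"],o["tool_rot"],o["contact_force"],o["t"])
im=read_camera("wrist"); cv2.imwrite("pics/w2.png",im[:,:,::-1])
E
```

```text
t: 1.78
eef_pos: [0.5423, -0.3285, 0.1001]
tool_rot: [-0.002, 1.0, -0.021, -0.005]
contact_force: [-0.6, -0.2, 0.0]
gripper_width: 0.598
[ 0.5423 -0.3285  0.1001] [-0.0024  0.9998 -0.0205 -0.0053] [-0.5974 -0.1786  0.035 ] 1.7833
```

View pics/w2.png

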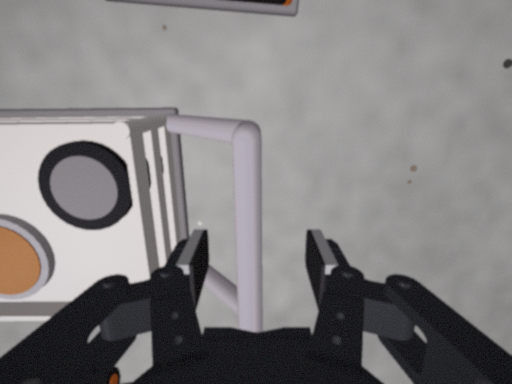

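The bar (u≈248) lies between the fingers (about 200 and 312) with the tray clear of them. I'll centre on it, correct the height and close gently.

```bash
python3 -m handwheel '[0.5,0.2,0.5,0,0,0.3,0.6, 0.5,0.2,0.5,0,0,0.3,0.6, 0.5,0.2,0.5,0,0,0.3,0.6]' 30; python3 -m handwheel '[0,0,0,0,0,0,0.4,0,0,0,0,0,0,0.25,0,0,0,0,0,0,0.15,0,0,0,0,0,0,0.05,0,0,0,0,0,0,0,0,0,0,0,0,0,0,0,0,0,0,0,0,0]' 30;  python3 -m handwheel '[0,0,0,0,0,0,0]'; python3 -c "
from h import *
o=get_obs(); print(o['eef_pos'],o['tool_rot'],o['contact_force'],o['torque'])"
```

```text
t: 2.08
eef_pos: [0.5505, -0.3281, 0.1105]
tool_rot: [-0.001, 1.0, -0.018, -0.002]
contact_force: [0.1, -0.4, -0.3]
gripper_width: 0.6
t: 2.67
eef_pos: [0.551, -0.3282, 0.1111]
tool_rot: [-0.001, 1.0, -0.018, -0.001]
contact_force: [-1.1, 0.9, 5.5]
gripper_width: 0.125
t: 2.75
eef_pos: [0.551, -0.3282, 0.1113]
tool_rot: [-0.001, 1.0, -0.018, -0.001]
contact_force: [-0.3, 0.3, 1.2]
gripper_width: 0.123
[ 0.551  -0.3282  0.1113] [-0.0006  0.9998 -0.0179 -0.0012] [-0.2898  0.3354  1.248 ] [0.1559 0.1935 0.04  ]
```

Gripped, with the opening at 0.123, about the bar's thickness. Next is a straight push of about 7 cm along heading 88°.

```bash
python3 -m handwheel '[0.01,0.3,0,0,0,0,0, 0.03,0.8,0,0,0,0,0, 0.05,1.4,0,0,0,0,0, 0.07,2,0,0,0,0,0, 0.09,2.6,0,0,0,0,0, 0.11,3.2,0,0,0,0,0, 0.13,3.7,0,0,0,0,0, 0.14,4,0,0,0,0,0]' 40; python3 -m handwheel '[0.03,0.7,0,0,0,0,0, 0.05,1.4,0,0,0,0,0, 0.07,2,0,0,0,0,0, 0.09,2.6,0,0,0,0,0, 0.11,3.2,0,0,0,0,0, 0.12,3.4,0,0,0,0,0, 0.12,3.4,0,0,0,0,0,0.12,3.4,0,0,0,0,0]'
python3 - <<'E'
from h import *
o=get_obs(); print(o['eef_pos'],o['tool_rot'],o['contact_force'],o['torque'])
im=read_camera("top"); im2=read_camera("scene")
A=cv2.resize(im[130:240,110:410,::-1],(800,293),interpolation=cv2.INTER_CUBIC); B=cv2.resize(im2[140:310,100:400,::-1],(540,306),interpolation=cv2.INTER_CUBIC)
C=np.zeros((599,800,3),np.uint8); C[:293]=A; C[293:,:540]=B; cv2.imwrite("pics/p3.png",C)
E
```

```text
t: 3.42
eef_pos: [0.5525, -0.2868, 0.1113]
tool_rot: [-0.001, 1.0, -0.017, -0.001]
contact_force: [-0.4, -1.6, 4.9]
gripper_width: 0.121
t: 4.08
eef_pos: [0.5537, -0.2517, 0.1111]
tool_rot: [-0.001, 1.0, -0.017, -0.002]
contact_force: [-0.5, 1.9, 3.7]
gripper_width: 0.122
[ 0.5537 -0.2517  0.1111] [-0.0014  0.9999 -0.0169 -0.0016] [-0.5468  1.9281  3.6768] [0.3119 0.219  0.0388]
```

View pics/p3.png

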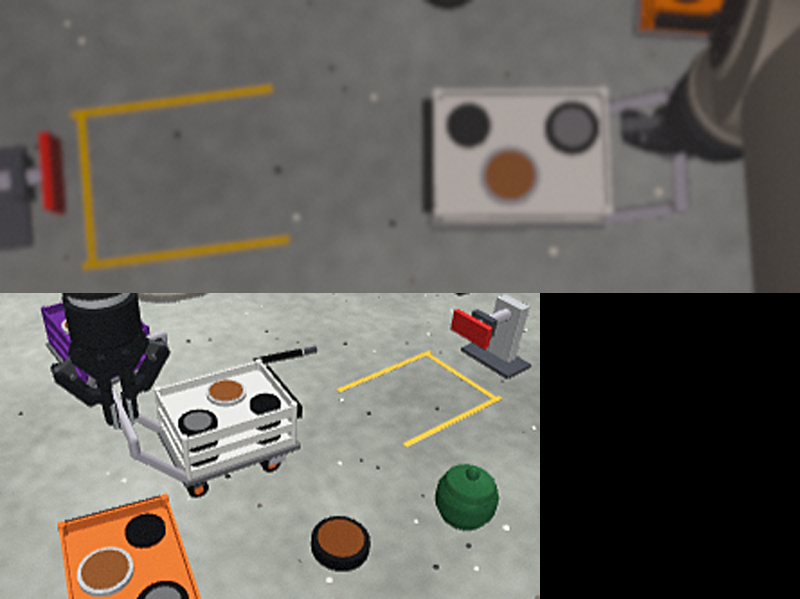

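```bash
cat >> h.py <<'E'
BO=np.array([.5540,.2960]); BH=np.radians(95.45)
def tobay(p): d=np.asarray(p)[:2]-BO; c,s=np.cos(BH),np.sin(BH); return np.array([c*d[0]+s*d[1],-s*d[0]+c*d[1]])
def plan(handle,head,xe,step=.008,ye=0.,n=8):
    """Hermite path of the axle in bay frame; prints handle shift (world cm) and yaw (deg) per step, grouped per call"""
    h=np.array([np.cos(head),np.sin(head)]); a=tobay(np.array(handle)[:2]+.07*h); th=head-BH
    L=xe-a[0]; print("axle bay",a*1000,"rel head deg",np.degrees(th))
    f=lambda x:np.interp(x,X,Y); 
    from scipy.interpolate import CubicHermiteSpline as C
    sp=C([a[0],xe],[a[1],ye],[np.tan(th),0]); N=int(np.ceil(L/step)); xs=np.linspace(a[0],xe,N+1)
    y=sp(xs); t=np.arctan(sp(xs,1)); hx=np.c_[xs-.07*np.cos(t),y-.07*np.sin(t)]
    c,s=np.cos(BH),np.sin(BH); W=(hx@np.array([[c,s],[-s,c]])+BO)
    for k in range(0,N,n):
        print("-- call", k//n, "end axle",xs[min(k+n,N)],y[min(k+n,N)])
        for j in range(k+1,min(k+n,N)+1): print(np.round((W[j]-W[k])*100,2),round(np.degrees(t[j]-t[k]),1))
    print("final handle",W[-1])
E
python3 - <<'E'
from h import *
nose=ray("top",(110+424/2.667,130+155.5/2.664),.098); print("nose",nose,tobay(nose))
o=get_obs(); T=o["eef_pos"]; hd=np.radians(88.1); tip=T[:2]+.216*np.array([np.cos(hd),np.sin(hd)]); print("nose by tool",tip)
r=ray("top",(110+57/2.667,130+180/2.664),.1);print("buffer face approx",r,tobay(r))
plan([T[0]-.002,T[1]],hd,-.225)
E
```

```text
nose [ 0.5556 -0.0367  0.098 ] [-0.3314  0.03  ]
nose by tool [ 0.5609 -0.0364]
buffer face approx [0.5443 0.285  0.1   ] [-0.01    0.0107]
axle bay [-476.1897   45.3688] rel head deg -7.350000000000014
-- call 0 end axle -0.4133923012317548 0.0337235118104408
[-0.08  0.8 ] -1.0
[-0.15  1.6 ] -1.8
[-0.19  2.4 ] -2.6
[-0.2  3.2] -3.4
[-0.2  4. ] -4.0
[-0.19  4.81] -4.6
[-0.15  5.61] -5.0
[-0.1   6.42] -5.5
-- call 1 end axle -0.3505948674878365 0.01863426272149609
[0.06 0.8 ] -0.3
[0.14 1.61] -0.6
[0.23 2.41] -0.8
[0.34 3.21] -0.9
[0.45 4.01] -0.9
[0.57 4.81] -0.9
[0.7  5.61] -0.8
[0.83 6.4 ] -0.6
-- call 2 end axle -0.28779743374391825 0.005570074492921299
[0.14 0.79] 0.3
[0.29 1.59] 0.6
[0.44 2.38] 1.0
[0.59 3.17] 1.5
[0.74 3.96] 2.0
[0.9  4.75] 2.7
[1.06 5.54] 3.4
[1.21 6.32] 4.2
-- call 3 end axle -0.225 6.938893903907228e-18
[0.15 0.79] 0.9
[0.3  1.57] 1.8
[0.45 2.36] 2.9
[0.59 3.15] 4.0
[0.73 3.94] 5.2
[0.86 4.73] 6.5
[0.98 5.52] 7.8
[1.09 6.32] 9.3
final handle [0.582  0.0023]
```

```bash
python3 -m handwheel '[-0.06,0.7,0.05,0,0,-0.9,0, -0.14,1.5,0.05,0,0,-1.8,0, -0.18,2.3,0.05,0,0,-2.6,0, -0.2,3.1,0.05,0,0,-3.4,0, -0.2,3.9,0.05,0,0,-4,0, -0.19,4.7,0.05,0,0,-4.6,0, -0.15,5.5,0.05,0,0,-5,0, -0.1,6.3,0.05,0,0,-5.5,0]'; python3 -m handwheel '[0.06,0.8,0,0,0,-0.3,0, 0.14,1.6,0,0,0,-0.6,0, 0.23,2.4,0,0,0,-0.8,0, 0.34,3.1,0,0,0,-0.9,0, 0.44,3.8,0,0,0,-0.9,0, 0.48,4.1,0,0,0,-0.9,0, 0.48,4.1,0,0,0,-0.9,0]'
python3 - <<'E'
from h import *
o=get_obs(); R=Ro.from_quat(o["tool_rot"],scalar_first=True).as_matrix(); print(o['eef_pos'],"head",np.degrees(np.arctan2(-R[1,1],-R[0,1])),o['contact_force'],o['torque'])
im=read_camera("top"); cv2.imwrite("pics/p4.png",cv2.resize(im[140:240,110:310,::-1],(800,400),interpolation=cv2.INTER_CUBIC))
E
```

```text
t: 4.85
eef_pos: [0.5524, -0.1886, 0.1115]
tool_rot: [-0.001, 0.998, -0.066, -0.002]
contact_force: [-0.8, -1.5, 1.9]
gripper_width: 0.121
t: 5.43
eef_pos: [0.5574, -0.1458, 0.1113]
tool_rot: [-0.002, 0.997, -0.073, -0.002]
contact_force: [-1.0, 2.1, 1.8]
gripper_width: 0.121
[ 0.5574 -0.1458  0.1113] head 81.68327177518911 [-0.9865  2.0824  1.7859] [0.3205 0.2379 0.0728]
```

View pics/p4.png

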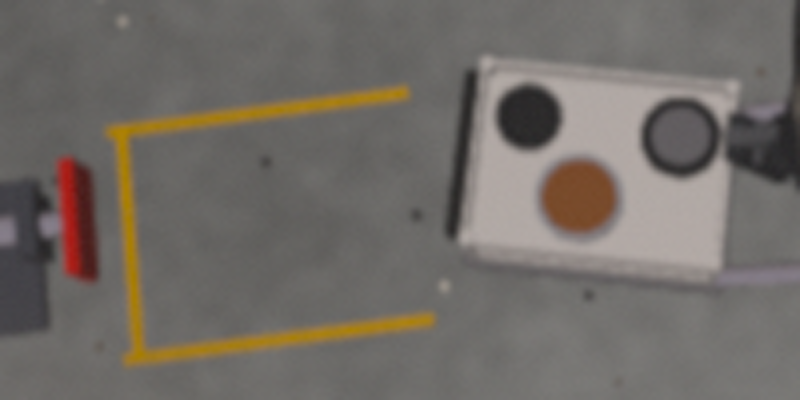

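The bumper's front edge runs (466,70)–(449,236) in the crop, and the caddy is clearly turned toward the bay's middle. The red pad spans about (60–97, 158–280).

```bash
python3 - <<'E'
from h import *
P=lambda p,z:ray("top",(110+p[0]/4,140+p[1]/4),z)
a,b=P((466,70),.098),P((449,236),.098); n=(a+b)/2; d=a-b; hd=np.degrees(np.arctan2(d[0],-d[1])); print("nose",n,tobay(n),"len",np.linalg.norm(d),"head",hd)
for p in[(83,160),(97,278)]: print(tobay(P(p,.08)))
print("tape",[tobay(P(p,0)) for p in[(120,130),(137,356),(408,93),(434,320)]])
o=get_obs();T=o["eef_pos"]
for H in(hd,81.7):
  h=np.radians(H); u=np.array([np.cos(h),np.sin(h)]); print(H,"nose by tool",T[:2]+.216*u)
h=np.radians(81.7); plan(n[:2]-.216*np.array([np.cos(h),np.sin(h)]),h,-.215)
E
```

```text
nose [0.5837 0.0667 0.098 ] [-0.231  -0.0078] len 0.09969860274434127 head 83.4678018307814
[-0.0047 -0.0365]
[-0.0083  0.0361]
tape [array([-0.004 , -0.0739]), array([-0.0046,  0.0754]), array([-0.1947, -0.0739]), array([-0.1958,  0.0764])]
83.4678018307814 nose by tool [0.5819 0.0683]
81.7 nose by tool [0.5885 0.0674]
axle bay [-372.853   26.902] rel head deg -13.749999999999996
-- call 0 end axle -0.30971180211105 0.011870278783647546
[0.11 0.81] -0.1
[0.23 1.61] -0.1
[0.35 2.41] -0.0
[0.49 3.21] 0.2
[0.63 4.01] 0.4
[0.78 4.81] 0.7
[0.93 5.61] 1.1
[1.09 6.4 ] 1.6
-- call 1 end axle -0.2465706007036833 0.0015617608339386366
[0.16 0.79] 0.6
[0.32 1.59] 1.2
[0.48 2.38] 1.9
[0.64 3.17] 2.7
[0.8  3.96] 3.6
[0.95 4.75] 4.6
[1.1  5.54] 5.6
[1.25 6.34] 6.8
-- call 2 end axle -0.215 3.469446951953614e-18
[0.14 0.79] 1.2
[0.28 1.59] 2.5
[0.4  2.39] 3.9
[0.52 3.19] 5.4
final handle [0.5811 0.0123]
```

```bash
python3 - <<'E'
from h import *
h=np.radians(83.2); plan(np.array([.5837,.0667])-.216*np.array([np.cos(h),np.sin(h)]),h,-.205,ye=.0008)
E
```

```text
axle bay [-373.76     23.1904] rel head deg -12.250000000000002
-- call 0 end axle -0.312392727779371 0.011065807323999805
[0.12 0.78] 0.2
[0.23 1.55] 0.4
[0.35 2.33] 0.7
[0.47 3.1 ] 1.0
[0.58 3.88] 1.3
[0.7  4.65] 1.7
[0.82 5.42] 2.1
[0.93 6.19] 2.5
-- call 1 end axle -0.2510254547625876 0.0029057081103903374
[0.11 0.77] 0.5
[0.22 1.54] 1.0
[0.33 2.31] 1.5
[0.43 3.08] 2.1
[0.53 3.86] 2.7
[0.63 4.63] 3.3
[0.72 5.4 ] 4.0
[0.81 6.17] 4.7
-- call 2 end axle -0.205 0.0008000000000000012
[0.08 0.77] 0.7
[0.16 1.54] 1.5
[0.22 2.31] 2.4
[0.29 3.09] 3.2
[0.34 3.86] 4.1
[0.39 4.63] 5.0
final handle [0.5793 0.0222]
```

```bash
python3 -m handwheel '[0.1,0.7,0,0,0,0.5,0, 0.22,1.45,0,0,0,1,0, 0.35,2.25,0,0,0,1.5,0, 0.46,3.05,0,0,0,2,0, 0.57,3.8,0,0,0,2.4,0, 0.68,4.6,0,0,0,2.9,0, 0.8,5.35,0,0,0,3.4,0, 0.9,6.1,0,0,0,4,0]'; python3 -m handwheel '[0.1,0.75,0,0,0,0.5,0, 0.2,1.5,0,0,0,1,0, 0.3,2.25,0,0,0,1.5,0, 0.4,3,0,0,0,2.2,0, 0.46,3.5,0,0,0,2.6,0, 0.48,3.7,0,0,0,2.8,0, 0.48,3.7,0,0,0,2.8,0]'
python3 - <<'E'
from h import *
o=get_obs(); R=Ro.from_quat(o["tool_rot"],scalar_first=True).as_matrix(); print(o['eef_pos'],"head",np.degrees(np.arctan2(-R[1,1],-R[0,1])),o['contact_force'],o['torque'])
im=read_camera("top"); cv2.imwrite("pics/p5.png",cv2.resize(im[140:240,110:310,::-1],(800,400),interpolation=cv2.INTER_CUBIC))
E
```

```text
t: 6.15
eef_pos: [0.5673, -0.0844, 0.1116]
tool_rot: [-0.002, 0.999, -0.037, -0.001]
contact_force: [4.1, -1.2, 0.9]
gripper_width: 0.12
t: 6.73
eef_pos: [0.5721, -0.0462, 0.1115]
tool_rot: [-0.002, 1.0, -0.012, -0.001]
contact_force: [2.7, 1.5, -0.3]
gripper_width: 0.121
[ 0.5721 -0.0462  0.1115] head 88.59489684890814 [ 2.6596  1.4664 -0.2571] [ 0.1763 -0.667  -0.2105]
```

View pics/p5.png

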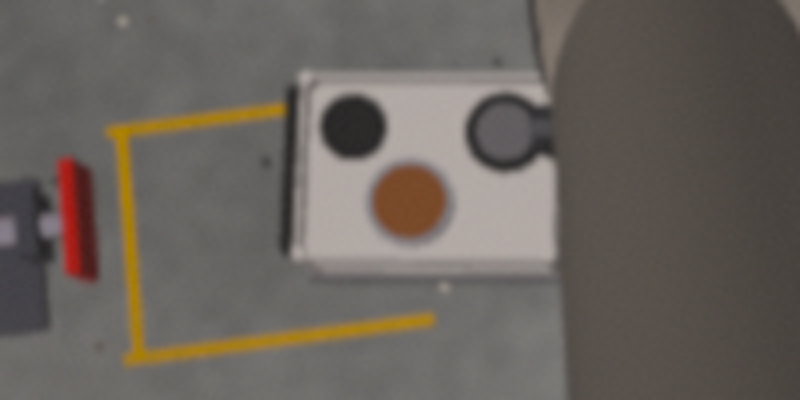

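The bumper's front edge is at (290,88)–(281,254), just inside the bay mouth.

```bash
python3 - <<'E'
from h import *
P=lambda p,z:ray("top",(110+p[0]/4,140+p[1]/4),z)
a,b=P((290,88),.098),P((281,254),.098); n=(a+b)/2; d=a-b; hd=np.degrees(np.arctan2(d[0],-d[1])); print("nose",n,tobay(n),"len",np.linalg.norm(d),"head",hd)
a,b=P((308,73),.106),P((548,72),.106); print("tray side head",np.degrees(np.arctan2(*(a-b)[[1,0]])))
T=get_obs()["eef_pos"]
for H in (hd,86.5,88):
  h=np.radians(H); u=np.array([np.cos(h),np.sin(h)]); print(H,"nose by tool",T[:2]+.216*u)
for H in (hd,87):
  h=np.radians(H); u=np.array([np.cos(h),np.sin(h)]);plan(n[:2]-.216*u,h,-.185,ye=.0008)
E
```

```text
nose [0.5765 0.1681 0.098 ] [-0.1295 -0.0102] len 0.09936728224280544 head 87.28082019056151
tray side head 88.13455451901483
87.28082019056151 nose by tool [0.5822 0.1692]
86.5 nose by tool [0.5852 0.169 ]
88 nose by tool [0.5795 0.1693]
axle bay [-273.9796   10.5393] rel head deg -8.169179809438493
-- call 0 end axle -0.21465987027228428 0.002378821231893211
[0.   0.75] -0.3
[0.03 1.5 ] -0.4
[0.07 2.25] -0.4
[0.14 3.  ] -0.1
[0.23 3.74] 0.3
[0.33 4.49] 0.9
[0.44 5.23] 1.6
[0.56 5.97] 2.6
-- call 1 end axle -0.185 0.0008000000000000004
[0.13 0.75] 1.1
[0.27 1.49] 2.4
[0.41 2.24] 3.9
[0.56 3.  ] 5.6
final handle [0.5774 0.0421]
axle bay [-273.8762   11.2473] rel head deg -8.450000000000008
-- call 0 end axle -0.21462539796998334 0.002530538661550782
[-0.01  0.75] -0.4
[0.01 1.5 ] -0.6
[0.06 2.25] -0.6
[0.13 3.  ] -0.5
[0.22 3.74] -0.1
[0.33 4.49] 0.5
[0.45 5.23] 1.3
[0.59 5.97] 2.3
-- call 1 end axle -0.185 0.0007999999999999995
[0.15 0.74] 1.2
[0.31 1.49] 2.6
[0.47 2.24] 4.3
[0.64 3.  ] 6.1
final handle [0.5774 0.0421]
```

```bash
python3 - <<'E'
from h import *
h=np.radians(87.5); u=np.array([np.cos(h),np.sin(h)]);plan(np.array([.5765,.1681])-.216*u,h,-.19,ye=.004)
E
```

```text
axle bay [-274.0556    9.9424] rel head deg -7.950000000000002
-- call 0 end axle -0.21292426053176472 0.004449908637239109
[0.11 0.77] 0.7
[0.22 1.53] 1.4
[0.31 2.3 ] 2.1
[0.4  3.07] 2.8
[0.48 3.84] 3.5
[0.55 4.61] 4.2
[0.61 5.37] 5.0
[0.66 6.14] 5.7
-- call 1 end axle -0.19 0.003999999999999999
[0.04 0.77] 0.7
[0.08 1.54] 1.5
[0.1  2.31] 2.2
final handle [0.5747 0.0368]
```

```bash
python3 -m handwheel '[0.1,0.7,0,0,0,0.8,0, 0.21,1.45,0,0,0,1.6,0, 0.31,2.2,0,0,0,2.3,0, 0.4,2.95,0,0,0,3,0, 0.48,3.7,0,0,0,3.7,0, 0.55,4.5,0,0,0,4.4,0, 0.61,5.25,0,0,0,5.2,0, 0.66,6,0,0,0,6,0]'; python3 -m handwheel '[0.04,0.7,0,0,0,0.7,0, 0.07,1.2,0,0,0,1.4,0, 0.08,1.6,0,0,0,2,0, 0.08,1.8,0,0,0,2.2,0, 0.08,1.8,0,0,0,2.2,0]'
python3 - <<'E'
from h import *
o=get_obs(); R=Ro.from_quat(o["tool_rot"],scalar_first=True).as_matrix(); print(o['eef_pos'],"head",np.degrees(np.arctan2(-R[1,1],-R[0,1])),o['contact_force'],o['torque'])
im=read_camera("top"); cv2.imwrite("pics/p6.png",cv2.resize(im[140:240,110:310,::-1],(800,400),interpolation=cv2.INTER_CUBIC))
E
```

```text
t: 7.45
eef_pos: [0.5785, 0.0143, 0.1115]
tool_rot: [-0.002, 0.999, 0.041, -0.001]
contact_force: [3.0, -2.1, 1.8]
gripper_width: 0.119
t: 7.87
eef_pos: [0.5792, 0.0333, 0.1114]
tool_rot: [-0.002, 0.998, 0.06, -0.002]
contact_force: [2.5, 1.8, 0.9]
gripper_width: 0.125
[0.5792 0.0333 0.1114] head 96.90865539034277 [2.545  1.769  0.9082] [ 0.3783 -0.4625 -0.2078]
```

View pics/p6.png

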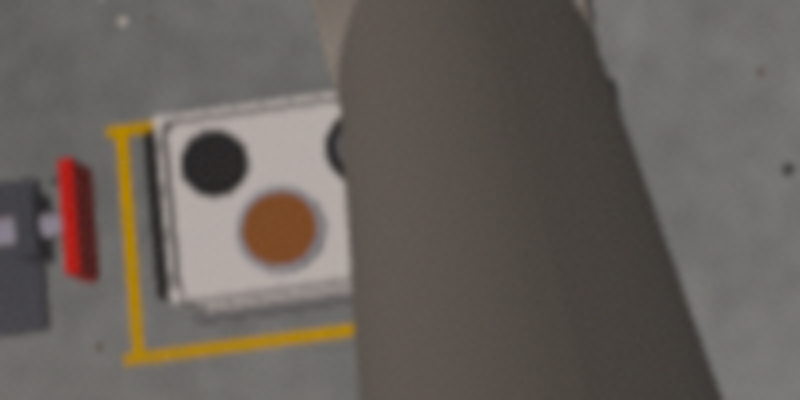

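The bumper's front edge is at (147,135)–(161,299), nearly parallel to the red pad's face at about (85,160)–(97,278).

```bash
python3 - <<'E'
from h import *
P=lambda p,z:ray("top",(110+p[0]/4,140+p[1]/4),z)
a,b=P((147,135),.098),P((161,299),.098); n=(a+b)/2; d=a-b; print("nose",n,tobay(n),"len",np.linalg.norm(d),"head",np.degrees(np.arctan2(d[0],-d[1])))
a,b=P((155,116),.106),P((335,91),.106); print("tray side head",np.degrees(np.arctan2(*(a-b)[[1,0]])))
for z,p in((.106,(60,160)),(.106,(70,279)),(.106,(76,160)),(.07,(83,162)),(.07,(97,278))): print(tobay(P(p,z)))
E
```

```text
nose [0.5516 0.2455 0.098 ] [-0.0501  0.0071] len 0.09835594214104709 head 96.03482637926993
tray side head 96.04667314257729
[ 0.0002 -0.0316]
[-0.0011  0.0393]
[-0.0092 -0.0304]
[-0.0013 -0.0378]
[-0.0051  0.0343]
```

```bash
python3 -m handwheel '[-0.08,0.4,0,0,0,-0.5,0, -0.17,0.9,0,0,0,-1,0, -0.26,1.4,0,0,0,-1.6,0, -0.35,1.9,0,0,0,-2.2,0, -0.43,2.4,0,0,0,-2.7,0, -0.5,2.7,0,0,0,-3,0, -0.52,2.9,0,0,0,-3.1,0, -0.52,2.9,0,0,0,-3.1,0]'
python3 - <<'E'
from h import *
o=get_obs(); R=Ro.from_quat(o["tool_rot"],scalar_first=True).as_matrix(); print(o['eef_pos'],"head",np.degrees(np.arctan2(-R[1,1],-R[0,1])),o['contact_force'],o['torque'])
im=read_camera("top"); cv2.imwrite("pics/p7.png",cv2.resize(im[150:240,110:260,::-1],(800,480),interpolation=cv2.INTER_CUBIC))
E
```

```text
t: 8.58
eef_pos: [0.5737, 0.0632, 0.1113]
tool_rot: [-0.003, 0.999, 0.033, -0.002]
contact_force: [1.2, 1.7, 2.1]
gripper_width: 0.125
[0.5737 0.0632 0.1113] head 93.83451529214187 [1.2456 1.6853 2.1214] [ 0.2794 -0.2997 -0.1169]
```

View pics/p7.png

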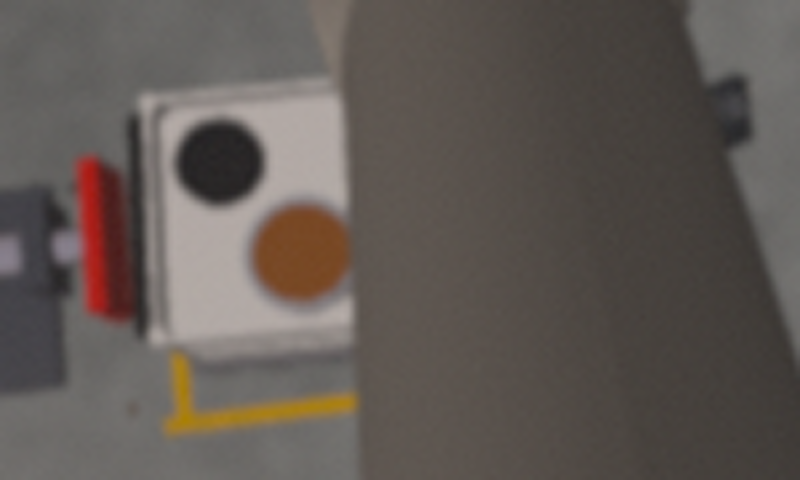

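The bumper's front edge is now at (129,115)–(141,338) in the crop, centred on the red pad (v 158–318) with a small gap still left.

```bash
python3 - <<'E'
from h import *
P=lambda p,z:ray("top",(110+p[0]/5.333,150+p[1]/5.333),z)
a,b=P((129,115),.098),P((141,338),.098); n=(a+b)/2; d=a-b; print("nose",n,tobay(n),"len",np.linalg.norm(d),"head",np.degrees(np.arctan2(d[0],-d[1])))
a,b=P((139,93),.106),P((340,77),.106); print("tray side head",np.degrees(np.arctan2(*(a-b)[[1,0]])))
for p in((100,157),(112,318)): print(tobay(P(p,.106)))
E
```

```text
nose [0.5569 0.2768 0.098 ] [-0.0194 -0.0011] len 0.10028179131404966 head 94.61011858057762
tray side head 92.58609296943126
[-0.0087 -0.0318]
[-0.0093  0.0401]
```

```bash
python3 -m handwheel '[-0.01,0.1,0,0,0,0,0, -0.02,0.2,0,0,0,0,0, -0.03,0.3,0,0,0,0,0, -0.04,0.4,0,0,0,0,0, -0.05,0.5,0,0,0,0,0, -0.05,0.5,0,0,0,0,0]'; for i in 1 2 3; do python3 -m handwheel '[-0.01,0.08,0,0,0,0,0, -0.01,0.15,0,0,0,0,0, -0.02,0.2,0,0,0,0,0, -0.02,0.2,0,0,0,0,0]'; done
```

```text
t: 9.13
eef_pos: [0.5733, 0.0682, 0.1113]
tool_rot: [-0.003, 0.999, 0.033, -0.002]
contact_force: [1.6, -1.1, 2.6]
gripper_width: 0.12
t: 9.47
eef_pos: [0.5731, 0.0704, 0.1113]
tool_rot: [-0.003, 0.999, 0.034, -0.002]
contact_force: [1.7, -0.7, 2.4]
gripper_width: 0.122
t: 9.8
eef_pos: [0.573, 0.0721, 0.1113]
tool_rot: [-0.003, 0.999, 0.033, -0.001]
contact_force: [2.5, -3.2, 2.6]
gripper_width: 0.116
t: 10.13
eef_pos: [0.573, 0.0733, 0.1114]
tool_rot: [-0.002, 0.999, 0.033, -0.001]
contact_force: [2.5, -5.1, 2.8]
gripper_width: 0.121
```

Contact felt at about y = 0.071. I'll press on gently towards 8 N.

```bash
for i in 1 2; do python3 -m handwheel '[0,0.07,0,0,0,0,0, -0.01,0.13,0,0,0,0,0, -0.01,0.13,0,0,0,0,0]'; done
```

```text
t: 10.38
eef_pos: [0.573, 0.0736, 0.1114]
tool_rot: [-0.002, 0.999, 0.033, -0.001]
contact_force: [2.5, -5.6, 3.2]
gripper_width: 0.119
t: 10.63
eef_pos: [0.573, 0.0739, 0.1114]
tool_rot: [-0.001, 0.999, 0.032, -0.001]
contact_force: [3.2, -6.2, 3.7]
gripper_width: 0.12
```

```bash
python3 -m handwheel '[-0.01,0.1,0,0,0,0,0, -0.01,0.2,0,0,0,0,0, -0.02,0.28,0,0,0,0,0, -0.02,0.28,0,0,0,0,0]'
```

```text
t: 10.97
eef_pos: [0.573, 0.0748, 0.1114]
tool_rot: [-0.0, 0.999, 0.032, -0.001]
contact_force: [2.8, -6.6, 4.2]
gripper_width: 0.12
```

```bash
python3 -m handwheel '[-0.01,0.15,0,0,0,0,0, -0.02,0.25,0,0,0,0,0, -0.02,0.28,0,0,0,0,0, -0.02,0.28,0,0,0,0,0, -0.02,0.28,0,0,0,0,0, -0.02,0.28,0,0,0,0,0]'; python3 -m handwheel '[-0.02,0.24,0,0,0,0,0, -0.02,0.24,0,0,0,0,0, -0.02,0.24,0,0,0,0,0, -0.02,0.24,0,0,0,0,0, -0.02,0.24,0,0,0,0,0, -0.02,0.24,0,0,0,0,0]'; python3 -m handwheel '[-0.01,0.2,0,0,0,0,0, -0.01,0.2,0,0,0,0,0, -0.01,0.2,0,0,0,0,0, -0.01,0.2,0,0,0,0,0, -0.01,0.2,0,0,0,0,0, -0.01,0.2,0,0,0,0,0]'
```

```text
t: 11.47
eef_pos: [0.5729, 0.0753, 0.1114]
tool_rot: [0.001, 1.0, 0.031, -0.001]
contact_force: [2.9, -7.6, 4.6]
gripper_width: 0.121
t: 11.97
eef_pos: [0.5729, 0.0753, 0.1113]
tool_rot: [0.002, 1.0, 0.03, -0.002]
contact_force: [2.8, -8.5, 3.9]
gripper_width: 0.125
t: 12.47
eef_pos: [0.5729, 0.0752, 0.1113]
tool_rot: [0.004, 1.0, 0.03, -0.002]
contact_force: [2.4, -7.8, 3.3]
gripper_width: 0.119
```

Held at 7–8.5 N for more than a second. Now I'll ease off slowly.

```bash
python3 -m handwheel '[0,0.1,0,0,0,0,0, 0,0,0,0,0,0,0, 0,-0.1,0,0,0,0,0, 0,-0.15,0,0,0,0,0, 0,-0.15,0,0,0,0,0]';python3 -m handwheel '[0,-0.02,0,0,0,0,0, 0,-0.06,0,0,0,0,0, 0,-0.1,0,0,0,0,0, 0,-0.1,0,0,0,0,0]'
```

```text
t: 12.88
eef_pos: [0.5729, 0.0735, 0.1113]
tool_rot: [0.004, 1.0, 0.03, -0.002]
contact_force: [1.8, -4.3, 3.8]
gripper_width: 0.122
t: 13.22
eef_pos: [0.5729, 0.0729, 0.1113]
tool_rot: [0.003, 1.0, 0.03, -0.002]
contact_force: [2.1, -2.9, 3.2]
gripper_width: 0.121
```

```bash
python3 -m handwheel '[0,-0.03,0.02,0,0,0,0, 0,-0.08,0.04,0,0,0,0, 0,-0.12,0.05,0,0,0,0, 0,-0.12,0.05,0,0,0,0]';python3 -m handwheel '[-0.01,-0.02,0.02,0,0,0,0, -0.02,-0.04,0.03,0,0,0,0, -0.02,-0.04,0.03,0,0,0,0]'; python3 -c "
from h import *
im=read_camera('top'); cv2.imwrite('pics/p8.png',cv2.resize(im[150:240,110:260,::-1],(800,480),interpolation=cv2.INTER_CUBIC))"
```

```text
t: 13.55
eef_pos: [0.5726, 0.072, 0.1115]
tool_rot: [0.003, 1.0, 0.03, -0.002]
contact_force: [2.8, -0.7, -0.3]
gripper_width: 0.122
t: 13.8
eef_pos: [0.572, 0.0718, 0.1116]
tool_rot: [0.003, 1.0, 0.03, -0.002]
contact_force: [1.8, -0.9, -2.2]
gripper_width: 0.119
```

View pics/p8.png

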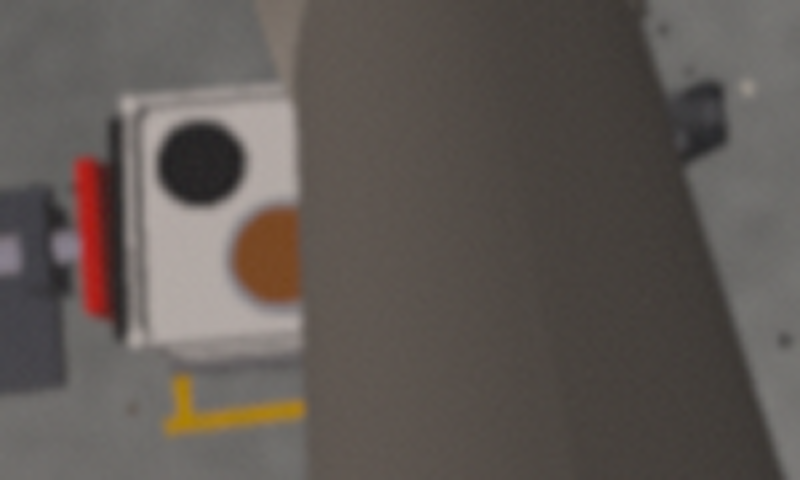

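The bumper rests against the pad, nearly centred (v≈229 against 238). I'll release the lift preload, open and rise.

```bash
python3 -m handwheel '[0,0,-0.03,0,0,0,0,0,0,-0.03,0,0,0,0]'; python3 -m handwheel '[0,0,0,0,0,0,0.15,0,0,0,0,0,0,0.2,0,0,0,0,0,0,0.3,0,0,0,0,0,0,0.45,0,0,0,0,0,0,0.55,0,0,0,0,0,0,0.55,0,0,0,0,0,0,0.55]' 20; python3 -m handwheel '[0,0,1,0,0,0,0.55, 0,0,2.5,0,0,0,0.55, 0,0,5,0,0,0,0.55, 0,0,8,0,0,0,0.55, 0,-3,10,0,0,0,0.55, 0,-6,12,0,0,0,0.55, 0,-10,13,0,0,0,0.55,0,-14,13,0,0,0,0.55]';python3 -m handwheel '[0,-4,0,0,0,0,0.55,-3,-8,0,0,0,0,0.55,-6,-11,0,0,0,0,0.55,-6,-11,0,0,0,0,0.55]'; python3 - <<'E'
from h import *
im=read_camera("top"); im2=read_camera("scene")
A=cv2.resize(im[150:225,110:310,::-1],(800,300),interpolation=cv2.INTER_CUBIC); B=cv2.resize(im2[140:270,210:450,::-1],(552,299),interpolation=cv2.INTER_CUBIC)
C=np.zeros((599,800,3),np.uint8); C[:300]=A; C[300:,:552]=B; cv2.imwrite("pics/p9.png",C)
E
```

```text
t: 14.02
eef_pos: [0.5721, 0.0717, 0.1114]
tool_rot: [0.003, 1.0, 0.03, -0.002]
contact_force: [2.4, -1.7, 1.1]
gripper_width: 0.12
t: 14.6
eef_pos: [0.572, 0.0718, 0.1114]
tool_rot: [0.003, 1.0, 0.03, -0.002]
contact_force: [0.2, -0.3, -0.2]
gripper_width: 0.551
t: 15.27
eef_pos: [0.5736, -0.0689, 0.2455]
tool_rot: [0.003, 1.0, 0.031, 0.001]
contact_force: [1.1, -0.7, 0.7]
gripper_width: 0.549
t: 15.6
eef_pos: [0.5087, -0.1858, 0.2462]
tool_rot: [0.004, 1.0, 0.026, -0.0]
contact_force: [-0.6, -0.4, 0.1]
gripper_width: 0.548
```

View pics/p9.png

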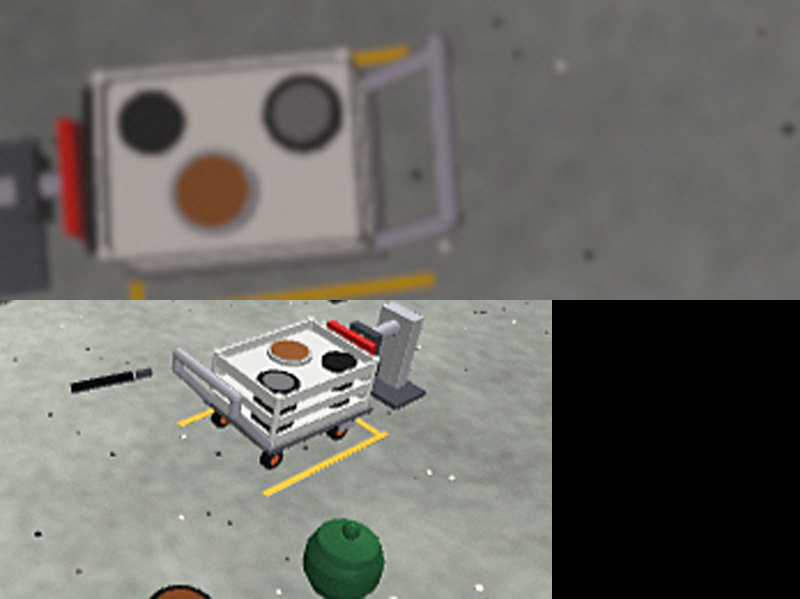

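The caddy stands in the bay with its bumper edge at (82,90)–(94,250) against the pad. All the wheels I can see are down, and the one visible front castor looks aligned.

```bash
python3 - <<'E'
from h import *
P=lambda p,z:ray("top",(110+p[0]/4,150+p[1]/4),z)
a,b=P((82,90),.098),P((94,250),.098); n=(a+b)/2; d=a-b; print("nose bay",tobay(n),"len",np.linalg.norm(d),"rel head",np.degrees(np.arctan2(d[0],-d[1]))-95.45)
a,b=P((95,73),.106),P((347,49),.106); print("side",np.degrees(np.arctan2(*(a-b)[[1,0]]))-95.45)
a,b=P((437,40),.13),P((454,225),.13); d=a-b;print("bar",np.degrees(np.arctan2(d[0],-d[1]))-95.45,(a+b)/2)
E
```

```text
nose bay [-0.0116 -0.002 ] len 0.09622425642757332 rel head 0.43823703611323594
side -1.9491760518622954
bar -1.002419503641093 [0.5658 0.0704 0.13  ]
```

Nose is 2–3 mm off the midline and the heading is within about 2° of square, so I'm handing in.

```bash
python3 -m handwheel '[0,0,0,0,0,0,0.55,0,0,0,0,0,0,0.55]'; python3 -c "
from station import *
print(hand_in())"
```

```text
t: 15.87
eef_pos: [0.5125, -0.1807, 0.247]
tool_rot: [0.003, 1.0, 0.029, 0.001]
contact_force: [0.1, -0.1, -0.7]
gripper_width: 0.55
the job is handed in; nothing more can be done
None
```

The caddy is parked in the bay against the red buffer, released, and the job was handed in at about 16 s of the 72 s allowed; no verdict was reported.

I gripped the white caddy by its bar and pushed it straight for about 7.5 cm. I then steered it into the bay and crept up until I felt the buffer. I held it there for about 1.5 s at a measured 6.6–8.5 N; the highest reading I saw was 8.5 N. I eased off to about 1 N before opening the gripper and lifting clear.

**Final position:** the last top view put the nose 2–3 mm off the bay's middle line (limit 12 mm). Three estimates of squareness were +0.4°, −1.0° and −1.9°; they disagree slightly, but all are within the 6° limit.

**Castors:** I never measured the castor angles. I judged them straight from the push and from one scene picture, in which only one front castor was visible.

**Wheels:** the wheels I could see in that picture were on the worktop. There was a brief lift of about 2 N on the bar just before release.

**Bystanders:** the arm never went near the green pot, the filter case or the lens pen. They look undisturbed in the last picture, though the filter case is only partly in view.

I viewed 11 pictures, one over the budget of 10.

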